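Refit the cart's wheel-lock knob and lock the wheels

ROBOT

A 6-joint arm with a two-finger parallel gripper is mounted at the origin on the work surface. World frame = base frame: x ahead of the robot, y to its left, z up, the work surface at z = 0. Lengths are in m, angles in rad, forces in N, time in s.
With the tool pointing down it reaches from about 0.35 to 0.975 m from the base axis. Payload 4.9 kg.
Tool frame: the origin (TCP) lies midway between the tips of the shut fingers; the grasp point (between the pads) lies behind it (manip.grasp_offset is the y of the grasp point in the tool frame, in m); y points along the fingers, z is the direction in which the jaws open and shut, and the axes are right-handed (so a half turn about y gives the same grasp; the last joint's range is limited). The gripper opens to 85 mm and grips with 20 to 120 N. Pads are 22 mm wide; open, the fingers measure 114 mm over their backs; the gripper's body (76 mm by 85 mm) begins 54 mm behind the grasp point. The pads swing forward as they close: fully open they stand 13 mm farther back than shut.
Start: joints at [-0.119, 0.053, 1.613, -0, 1.476, -0.119], TCP at [0.625, 0, 0.231] pointing down, gripper open.
Joint ranges: [-3.01, 3.01], [-1.01, 2.22], [0.06, 2.58], [-1.02, 4.17], [0.09, 2.62], [-3.14, 3.14]. Speed limits (rad/s): [2.57, 2.57, 3.14, 3.14, 3.14, 3.14].

INTERFACE

Orientations are given as a unit quaternion [w, x, y, z].
In Python, from plant import manip gives the robot as it stands. The module is installed in compiled form; this text tells all that it offers.
- The arm moves only by the shell command python3 -m jog 'ROWS'. ROWS is a JSON object of lists of equal length, an entry for each row: "offset": the shift along the world's x, y, z in units of 50 mm (1.0 is 50 mm), a list of three; "angular": the turn, a rotation vector about the world's x, y, z in units of 6 degrees (1.0 is 6 degrees), a list of three; "jaw": the finger opening in mm, from 0 to 85.4. In form: {"offset": [[tx, ty, tz], ...], "angular": [[ax, ay, az], ...], "jaw": [jaw, ...]}. A call has 1 to 12 rows; each row shifts and turns the commanded pose from where the row before left it; what a row does not reach is not made up. A row lasts 1/10 s, in which the tool goes at most 50 mm and 8.59 degrees, less where a joint would pass 70% of its speed; a pose out of reach is approached as far as the arm can. A call is refused whole if a number of a shift passes 1 or a number of a turn 1, either way. A call with a gripper value outside its range is refused whole. The fingers move at their own pace and stop on an object; the grip force is fixed at half the most. Time passes only in rows, so rows that do not move let the fingers close. It gives the time, the measured TCP pose, the force and the opening at its end, in the units of the state.
- manip.state(): the state, without advancing time (a new reading comes with each control period).
- manip.grab_frame(name): name is "scene" or "side" or "wrist"; returns the picture (400x640x3 uint8, blue, green, red); there is no depth.
- manip.camera_model(name): a dict with "fx", "fy", "cx", "cy" (pixels), "rvec" (rotation vector, rad) and "tvec" (3), from world to camera coordinates, as OpenCV has them; the wrist camera has in their place "mount" (4x4, takes a point from camera to tool coordinates, whose origin is the TCP and whose axes are the tool frame's). Camera axes: x right, y down, z forward; pixel columns grow to the right and rows downward; lengths in m; the calibration is good to about 2 mm. A picture is of the moment at which its call begins: read the wrist's pose just before it. camera_model takes no time and is no camera call.
- manip.job_done(): hands the job in, once; it reports no verdict.
The state is a dict: "time": time; "joint_pos": joint angles; "joint_vel": joint speeds; "joint_efforts": joint torques, N m; "tool_pos": TCP position; "tool_rot": TCP orientation; "contact_force": force on the tool from outside, world axes, zero at the start; "ft_torque": the same for the moment, N m; "gripper_width": opening from 0.0 (shut) to 1.0 (fully open).
Only numpy, scipy, OpenCV 4.12 (cv2) and the standard library are available. Lean on these libraries where they do the work, as an engineer would, in place of code of your own. Each camera call takes 0.05 s, during which the arm holds its last target.

TASK

The wheel-lock knob has come off the serving cart: push it fully home on its flatted shaft, turned to match the way the shaft was left, short of the locked mark. Then turn it clockwise until its pointer is at the red mark, so that the wheels are locked, and let go. Leave the dishes, ladles, strainer and chopstick rest where they are.

Things in the scene. Friction and masses are not known exactly. Their poses are not given: they have to be found in the camera images.
- knob: The loose black wheel-lock knob, about 90 g, standing upright on the cart, bore down. Origin: centre of its underside, on its axis; z up along the axis, +x the way its orange pointer points. z 0 to 24 mm: a round skirt 42 mm across; z 24 to 50 mm: the grip bar, 42 mm long along x, 14 mm thick along y, centred on the axis.
- grip (a point): point on the knob's axis, 44 mm above its underside, inside the grip bar. Pinch the bar across its 14 mm from above (fingers closing along the knob's y), fingertips not below 25 mm over the underside, where the wider skirt is
- bore (a point): mouth of the knob's blind D bore, at the knob's origin (centre of the underside, not seen from above). 20 mm deep, radius 12.0 mm, cut by a flat 7.5 mm from the axis on the knob's +x side: the pointer must point where the shaft's flat faces. The mouth has a 1.2 mm chamfer
- pointer (a point): tip of the knob's orange pointer nose, 30 mm from the knob's axis along the knob's +x, 9 mm above its underside
- wheel_lock: The fixed wheel-lock housing: aluminium block 104 x 104 mm, 30 mm high, on the cart top. Origin: centre of its underside; z up. A brass D shaft stands up through its centre. It turns under the knob between the red mark (locked) and the white one (unlocked), against a dry friction of about 0.10 N m, and stays where left; hard pressing while turning the knob on top of it can drag it along
- shaft_tip (a point): centre of the D shaft's top, 48 mm over the housing's underside; does not turn. Shaft: 22 mm across, one flat 6.5 mm from its axis, 18 mm proud of the housing, 1.5 mm chamfer on top. Its angle is not measured: at the start the flat faces 0.6 to 1.4 rad anticlockwise (from above) of the red mark. Find it by look or feel
- seat (a point): centre of the housing's top, 30 mm above its underside, on the shaft's axis: the knob's origin is here when fully home. Rested on the shaft at a wrong angle, the knob stands 14 to 18 mm higher; within about 0.1 rad of the right one it drops over it, and once home has about 0.12 rad of play either way
- lock_mark (a point): centre of the red locked mark on the housing's top, 43 mm from the shaft's axis towards the housing's +x. The shaft's flat faces it at the locked stop; turn clockwise, seen from above, to get there
- open_mark (a point): centre of the white unlocked mark on the housing's top, 42 mm from the shaft's axis, 1.4 rad anticlockwise (seen from above) of the red mark. The shaft's flat faces it at the unlocked stop
- dish0: loose white ceramic dipping dish, 80 mm across, 26 mm high; origin under its centre; leave it alone
- dish1: loose white ceramic dipping dish, 80 mm across, 26 mm high; origin under its centre; leave it alone
- dish2: loose white ceramic dipping dish, 80 mm across, 26 mm high; origin under its centre; leave it alone
- dish3: loose white ceramic dipping dish, 80 mm across, 26 mm high; origin under its centre; leave it alone
- ladle0: loose steel slotted ladle lying down, bowl 86 mm across and 24 mm high, handle reaching 275 mm along the body's -x; origin under the bowl's centre; leave it alone
- ladle1: loose steel slotted ladle lying down, bowl 86 mm across and 24 mm high, handle reaching 275 mm along the body's -x; origin under the bowl's centre; leave it alone
- strainer: loose steel mesh strainer spoon with a wooden handle, bowl 86 mm across and 24 mm high, handle reaching 275 mm along the body's -x; origin under the bowl's centre; leave it alone
- rest: loose green glass chopstick rest, 22 x 70 x 16 mm; origin under its centre; leave it alone
There are look-alikes about, which are no part of the job. Several things have the shape of the knob; the one meant has the colours described above. Of the things that look like the wheel_lock, the larger one is meant.

How it is judged:
On the way, in this order (a step that is already met when the one before it is completed fails the run):
1. the knob is fully home on the shaft, its pointer still short of the red mark (horizontal distance between knob and wheel_lock below 0.004 m and z of knob in the frame of wheel_lock below 0.034 m and angle between knob's own z axis and vertical below 0.1 rad and y of pointer in the frame of wheel_lock above 0.01 m), for 0.2 s.
2. the knob, still home, is turned so that its pointer is at the red mark (horizontal distance between knob and wheel_lock below 0.004 m and z of knob in the frame of wheel_lock below 0.034 m and angle between knob's own z axis and vertical below 0.1 rad and x of pointer in the frame of wheel_lock above 0.02 m and y of pointer in the frame of wheel_lock between -0.006 and 0.006 m), for 0.2 s.
At the end, for the whole second after the job is handed in: The knob sits on the shaft: its underside within 4 mm of the housing top, its axis within 4 mm of the shaft's and within 0.1 rad of upright; its pointer tip is within 6 mm sideways of the line from the shaft to the red mark (about 11 degrees), on the mark's side; it is at rest and released (all of step 2 and linear speed of knob below 0.02 m/s and angular speed of knob below 0.2 rad/s and contact force between the fingers and knob below 0.1 N); the robot touches nothing.
It fails at once if a dish, ladle, the strainer or the chopstick rest is shifted by more than 30 mm (distance of any of dish0, dish1, dish2, dish3, ladle0, ladle1, strainer, rest from where it was at the start of the episode above 0.03 m).
It also fails if it takes over 67 s, if anything falls off the work surface, if the arm or the gripper's body presses on something with over 40 N, if the wrist force passes 120 N, or if a joint passes its speed limit or range.

## Working session

There is one attempt and no reset: what is moved stays moved. The work goes in short steps, Python scripts to look and compute and a shell command to move; the robot and the scene stay as the last step left them, time stands still between calls to the robot, and variables do not carry over. Pictures are saved under pics/ and viewed, and the job is handed in when it is done.

```bash
mkdir -p pics
cat > h.py <<'E'
import numpy as np,cv2
from plant import manip
from scipy.spatial.transform import Rotation as R
def cam(n,st=None):
    c=manip.camera_model(n);K=np.array([[c['fx'],0,c['cx']],[0,c['fy'],c['cy']],[0,0,1.]])
    if 'rvec' in c:
        Rm=cv2.Rodrigues(np.array(c['rvec'],float))[0];t=np.array(c['tvec'],float).ravel()
    else:
        st=st or manip.state();q=st['tool_rot'];T=np.eye(4);T[:3,:3]=R.from_quat([q[1],q[2],q[3],q[0]]).as_matrix();T[:3,3]=st['tool_pos']
        W=np.linalg.inv(T@np.array(c['mount']));Rm=W[:3,:3];t=W[:3,3]
    return K,Rm,t
def px2w(C,uv,z):
    K,Rm,t=C;d=Rm.T@np.linalg.solve(K,np.array([uv[0],uv[1],1.]));o=-Rm.T@t
    return o+d*(z-o[2])/d[2]
def w2px(C,p):
    K,Rm,t=C;x=K@(Rm@np.array(p,float)+t);return x[:2]/x[2]
E
python3 - <<'E'
from h import *
print(manip.state(), manip.grasp_offset)
for n in ("scene","side","wrist"):
    cv2.imwrite(f'pics/{n}0.png',manip.grab_frame(n))
E
```

```text
{'time': 0.0, 'joint_pos': array([-1.19030727e-01,  5.33595662e-02,  1.61431236e+00, -1.92388336e-05,
        1.47598704e+00, -1.18989447e-01]), 'joint_vel': array([ 0.00202434, -0.00027015, -0.00053044,  0.00156401, -0.00074549,
       -0.0014653 ]), 'joint_efforts': array([ 2.70554956e-04, -3.93670499e+01, -3.70175600e+01, -1.62778279e-04,
        6.93513779e-03, -6.06393527e-06]), 'tool_pos': array([6.24371983e-01, 5.09288309e-05, 2.30050367e-01]), 'tool_rot': array([ 0.49953296, -0.50044679,  0.50057966, -0.49943952]), 'contact_force': array([-0.45852574, -0.04312895,  0.30686455]), 'ft_torque': array([ 0.02437211, -0.03915436, -0.02357315]), 'gripper_width': 0.9984296926485788} -0.0187
```

View pics/scene0.png

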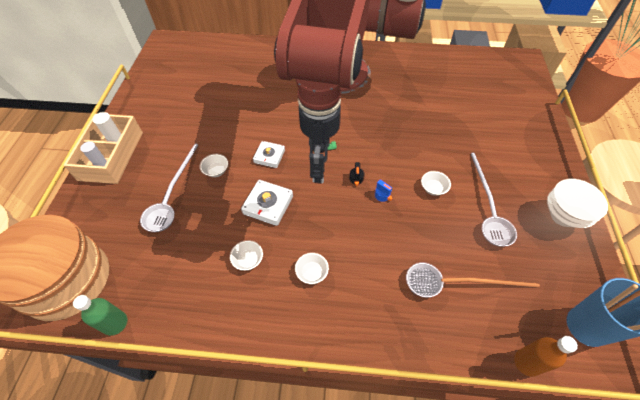

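View pics/side0.png

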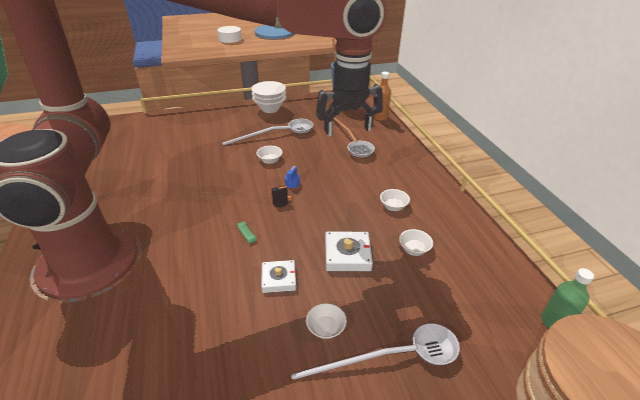

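View pics/wrist0.png

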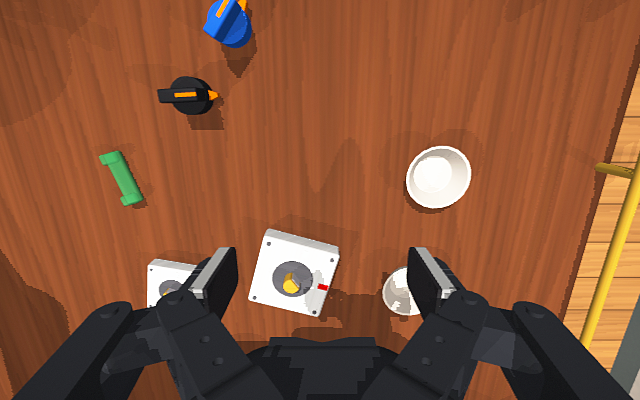

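Candidates: knob — black at scene (357,174) / wrist (188,95); blue one at (384,190) / wrist (228,22). Lock — large housing at (267,203) / wrist (293,275); small one at (269,154). I choose the black knob with the orange pointer and the large housing. Next, close crops and a measurement.

Run:
```python
from h import *
w=cv2.imread('pics/wrist0.png');s=cv2.imread('pics/scene0.png');d=cv2.imread('pics/side0.png')
a=cv2.resize(w[60:130,140:240],(400,280),interpolation=3)
b=cv2.resize(w[220:325,235:350],(400,365),interpolation=3)
c=cv2.resize(s[175:230,235:300],(400,338),interpolation=3)
e=cv2.resize(d[220:280,315:380],(400,369),interpolation=3)
o=np.zeros((600,800,3),np.uint8)
for im,(x,y) in ((a,(0,0)),(b,(400,0))): o[y:y+im.shape[0],x:x+400]=im
c=c[:230];o[370:370+230,0:400]=c;o[370:600,400:]=e[:230]
cv2.imwrite('pics/crop0.png',o)
W=cam('wrist');S=cam('scene');D=cam('side')
print('knob top w',px2w(W,(185,95),.05)); print('knob tip',px2w(W,(217,95),.009))
print('s',px2w(S,(357,174),.03),'d',px2w(D,(280,197),.03))
print('housing shaft w',px2w(W,(291,285),.048),'d',px2w(D,(348,244),.048),'s',px2w(S,(267,199),.048))
print('red w',px2w(W,(323,287),.03),'d',px2w(D,(365,246),.03),'s',px2w(S,(261,212),.03))
```

```text
knob top w [0.47957784 0.08626917 0.05      ]
knob tip [0.49924699 0.08762641 0.009     ]
s [0.47927362 0.08770094 0.03      ] d [0.4696374  0.06921405 0.03      ]
housing shaft w [ 0.58368356 -0.14662181  0.048     ] d [ 0.57883491 -0.16139111  0.048     ] s [ 0.59623037 -0.14368493  0.048     ]
red w [ 0.625238   -0.16206533  0.03      ] d [ 0.62154124 -0.16189925  0.03      ] s [ 0.62624664 -0.156548    0.03      ]
```

View pics/crop0.png

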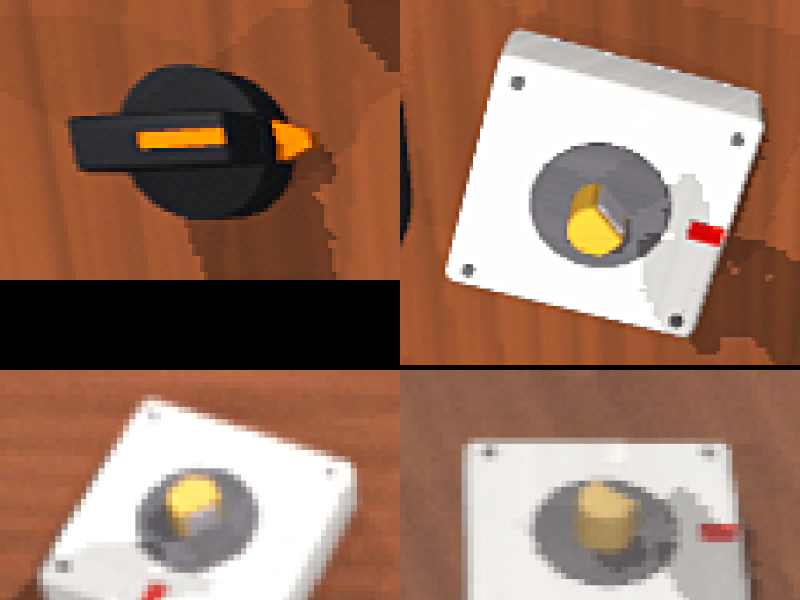

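The crops confirm it: black knob with orange nose pointing along about +x (image right = +x, up = +y), and a brass shaft whose flat faces up-right of the red mark. I turn the tool and move over the knob, staying high.

```bash
python3 - <<'E'
from h import *
print(np.round(np.array(manip.camera_model('wrist')['mount']),3), manip.camera_model('wrist')['fx'])
W=cam('wrist');print(px2w(W,(228,22),.03), px2w(W,(160,290),.03))
E
python3 -m jog '{"offset":[[-0.3,0.15,0],[-0.3,0.15,0],[-0.3,0.15,0],[-0.3,0.15,0],[-0.3,0.15,0],[-0.3,0.15,0],[-0.3,0.15,0],[-0.3,0.15,0],[-0.3,0.15,0],[-0.2,0.15,0],[-0.1,0.15,0],[0,0.1,0]],"angular":[[0,0,-1],[0,0,-1],[0,0,-1],[0,0,-1],[0,0,-1],[0,0,-1],[0,0,-1],[0,0,-1],[0,0,-1],[0,0,-1],[0,0,-1],[0,0,-1]],"jaw":[45,45,45,45,45,45,45,45,45,45,45,45]}'
python3 -m jog '{"offset":[[0,0,-0.1],[0,0,-0.1],[0,0,-0.1],[0,0,0],[0,0,0]],"angular":[[0,0,-1],[0,0,-1],[0,0,-1],[0,0,0],[0,0,0]],"jaw":[45,45,45,45,45]}'
python3 - <<'E'
from h import *
st=manip.state();print(st['tool_pos'],st['tool_rot'],st['joint_pos'])
im=manip.grab_frame('wrist');cv2.imwrite('pics/w1.png',im)
W=cam('wrist',st);print(w2px(W,(.48,.087,.05)))
E
```

```text
[[ 0.     0.955  0.296 -0.075]
 [-0.    -0.296  0.955 -0.143]
 [ 1.    -0.     0.    -0.001]
 [ 0.     0.     0.     1.   ]] 290.2776624543089
[0.52565551 0.15904733 0.03      ] [ 0.40075434 -0.16698322  0.03      ]
time: 1.35
tool_pos: [0.4742, 0.088, 0.231]
tool_rot: [0.109, -0.109, 0.699, -0.699]
contact_force: [-0.8, 0.4, -0.5]
gripper_width: 0.526
time: 1.85
tool_pos: [0.4748, 0.0875, 0.2161]
tool_rot: [0.001, -0.001, 0.707, -0.707]
contact_force: [-0.6, -0.5, 0.3]
gripper_width: 0.527
[0.47479883 0.08751743 0.21609731] [ 5.85152330e-04 -9.55587573e-04  7.07111786e-01 -7.07100889e-01] [ 2.79628126e-02 -2.88612156e-01  1.95114080e+00  2.96047509e-05
  1.47958729e+00  1.59657750e+00]
[322.34331928 172.6517228 ]
```

View pics/w1.png

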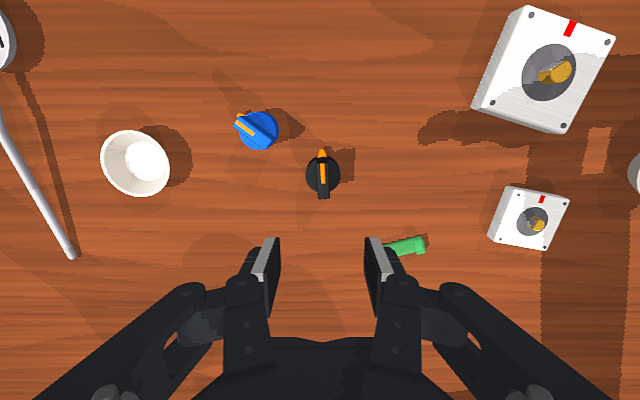

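Black knob at (322,172), pointer up (+x); blue look-alike at (257,130); green rest at (405,245), close to the right finger; dish at (135,162). Measure.

Run:
```python
from h import *
st=manip.state();W=cam('wrist',st)
im=cv2.imread('pics/w1.png')
c=im[140:210,290:360]
hsv=cv2.cvtColor(c,cv2.COLOR_BGR2HSV);m=cv2.inRange(hsv,(10,200,200),(28,255,255))
n,l,stt,cen=cv2.connectedComponentsWithStats(m)
for i in range(1,n): 
    if stt[i,4]<8: continue
    ys,xs=np.where(l==i);p=cv2.fitLine(np.c_[xs,ys].astype(np.float32),2,0,.01,.01).ravel()
    print(stt[i],cen[i]+[290,140],p)
    cc=cen[i]+[290,140]
    print(' at .05',px2w(W,cc,.05),' at .009',px2w(W,cc,.009)); e=px2w(W,cc+p[:2]*5,.05)-px2w(W,cc,.05);print(' yaw',np.arctan2(e[1],e[0]))
big=cv2.resize(c,(560,560),interpolation=cv2.INTER_NEAREST);cv2.imwrite('pics/w1c.png',big)
for uv in ((388,250),(425,240),(425,250),(395,240)): print('rest',px2w(W,uv,.01))
```

```text
[27  9  9  9 57] [321.22807018 153.12280702] [ 0.34096447 -0.9400762  31.22807    13.122807  ]
 at .05 [0.50149743 0.08822569 0.05      ]  at .009 [0.4950896  0.08830972 0.009     ]
 yaw -0.3463555446672271
[30 24  5 20 83] [322.25301205 173.14457831] [ 0.06235172  0.99805427 32.253014   33.144577  ]
 at .05 [0.47965867 0.08708718 0.05      ]  at .009 [0.47035528 0.08702026 0.009     ]
 yaw -3.0785072202371384
rest [ 0.36568362 -0.00108792  0.01      ]
rest [ 0.3804566  -0.04898101  0.01      ]
rest [ 0.36577014 -0.05054668  0.01      ]
rest [ 0.38038762 -0.00932782  0.01      ]
```

View pics/w1c.png

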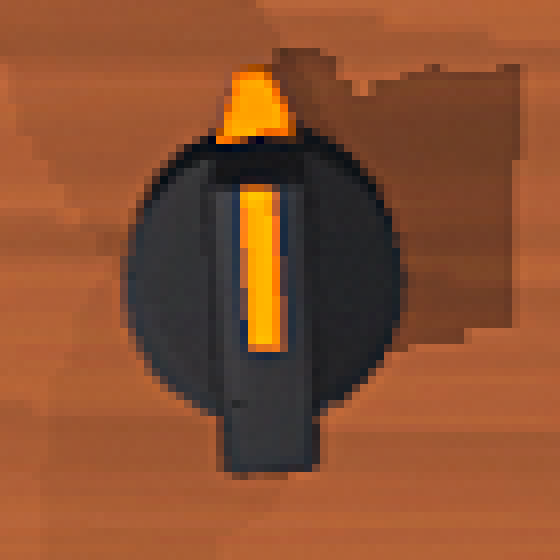

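Run:
```python
from h import *
st=manip.state();W=cam('wrist',st)
print(px2w(W,(321.7,162.9),.05),px2w(W,(324,198.8),.05))
print('skirt',px2w(W,(306,174),.024),px2w(W,(340.2,174),.024))
print('bar back',px2w(W,(318,196),.05),px2w(W,(329.7,196),.05),'front',px2w(W,(316.8,164),.05),px2w(W,(328,164),.05))
```

```text
[0.49094534 0.08770639 0.05      ] [0.4503098  0.08507185 0.05      ]
skirt [0.47269311 0.10625038 0.024     ] [0.47276102 0.06583351 0.024     ]
bar back [0.45357989 0.09177852 0.05      ] [0.45360207 0.07872512 0.05      ] front [0.48973592 0.09299118 0.05      ] [0.48975613 0.08090761 0.05      ]
```

```bash
python3 -m jog '{"offset":[[-0.03,-0.01,-0.4],[-0.03,-0.01,-0.4],[-0.03,0,-0.4],[0,0,-0.4],[0,0,-0.4],[0,0,-0.4],[0,0,-0.4],[0,0,-0.4],[0,0,-0.4],[0,0,-0.14],[0,0,0],[0,0,0]],"angular":[[0,0,0.25],[0,0,0.25],[0,0,0],[0,0,0],[0,0,0],[0,0,0],[0,0,0],[0,0,0],[0,0,0],[0,0,0],[0,0,0],[0,0,0]],"jaw":[45,45,45,45,45,45,45,45,45,45,45,45]}'
python3 -m jog '{"offset":[[0,0,0],[0,0,0],[0,0,0],[0,0,0],[0,0,0],[0,0,0],[0,0,0]],"angular":[[0,0,0],[0,0,0],[0,0,0],[0,0,0],[0,0,0],[0,0,0],[0,0,0]],"jaw":[5,5,5,5,5,5,5]}'
python3 - <<'E'
from h import *
cv2.imwrite('pics/w2.png',manip.grab_frame('wrist'))
E
```

```text
time: 3.1
tool_pos: [0.4713, 0.0865, 0.0303]
tool_rot: [-0.019, 0.018, -0.707, 0.707]
contact_force: [-0.1, -0.7, 0.3]
gripper_width: 0.53
time: 3.8
tool_pos: [0.4716, 0.0866, 0.0306]
tool_rot: [0.019, -0.018, 0.707, -0.707]
contact_force: [-0.0, 0.3, 5.4]
gripper_width: 0.144
```

View pics/w2.png

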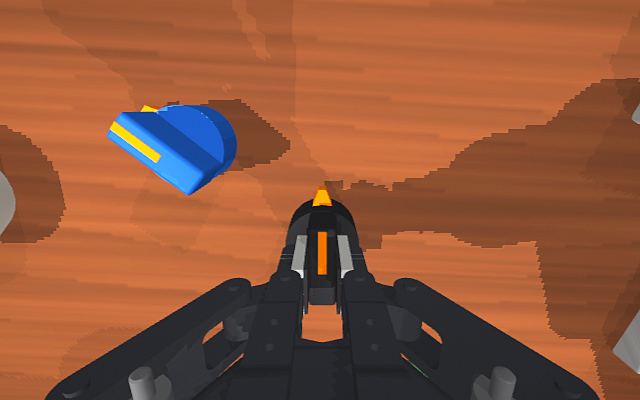

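Knob gripped (opening 12 mm), pointer upright between pads at (322,195). Lift and go near the housing.

```bash
python3 -m jog '{"offset":[[0,0,0.4],[0,0,0.5],[0,0,0.5],[0.2,-0.5,0.4],[0.2,-0.6,0.4],[0.2,-0.6,0],[0.2,-0.6,0],[0.2,-0.6,0],[0.2,-0.6,0],[0.2,-0.6,0],[0.17,-0.6,0],[0,0,0]],"angular":[[0,0,0],[0,0,0],[0,0,0],[0,0,0],[0,0,0],[0,0,0],[0,0,0],[0,0,0],[0,0,0],[0,0,0],[0,0,0],[0,0,0]],"jaw":[5,5,5,5,5,5,5,5,5,5,5,5]}'
python3 -m jog '{"offset":[[0,0,0],[0,0,0]],"angular":[[0,0,0],[0,0,0]],"jaw":[5,5]}'
python3 - <<'E'
from h import *
st=manip.state();print(st['tool_pos'],st['tool_rot'])
im=manip.grab_frame('wrist');cv2.imwrite('pics/w3.png',im)
np.save('st3.npy',st,allow_pickle=True)
E
```

```text
time: 5.05
tool_pos: [0.5492, -0.1515, 0.1389]
tool_rot: [-0.017, 0.017, -0.707, 0.707]
contact_force: [0.2, 1.0, 0.1]
gripper_width: 0.154
time: 5.25
tool_pos: [0.5484, -0.1476, 0.1387]
tool_rot: [0.018, -0.019, 0.707, -0.707]
contact_force: [-0.0, 0.2, -0.7]
gripper_width: 0.146
[ 0.5483883  -0.14757861  0.13867021] [ 0.01830868 -0.01914083  0.70715182 -0.70656544]
```

View pics/w3.png

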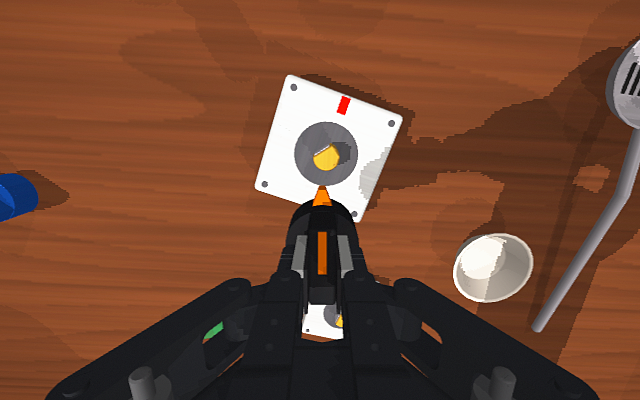

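Knob still held (pointer at (322,195)). The large housing is clear: brass shaft top at (327,157), red mark at (344,105). Zoom.

Run:
```python
from h import *
im=cv2.imread('pics/w3.png')
cv2.imwrite('pics/w3c.png',cv2.resize(im[70:220,250:410],(800,750),interpolation=3)[:600])
cv2.imwrite('pics/w3d.png',cv2.resize(im[118:190,290:362],(576,576),interpolation=cv2.INTER_NEAREST))
```

```text
(no output)
```

View pics/w3c.png

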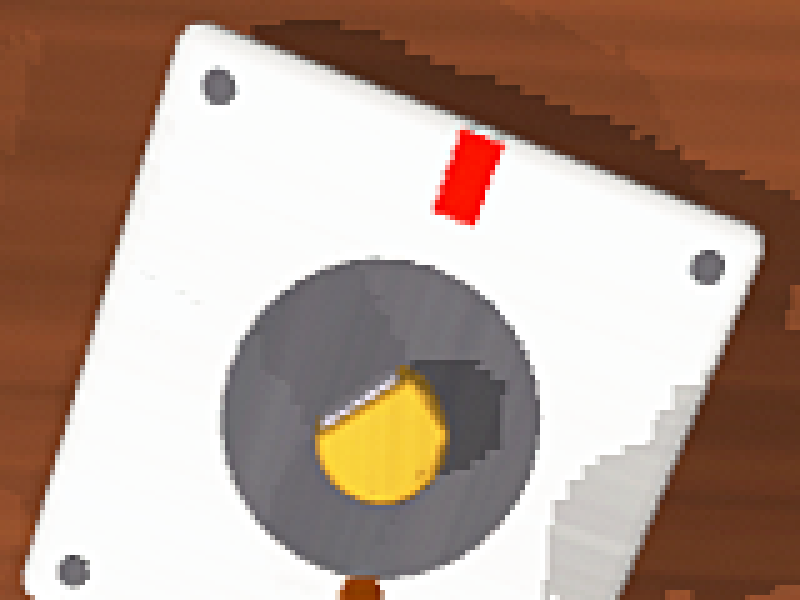

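View pics/w3d.png

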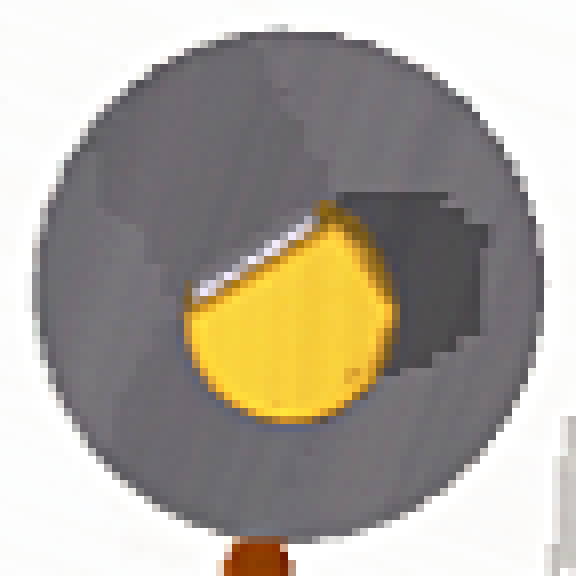

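Run:
```python
from h import *
st=np.load('st3.npy',allow_pickle=True).item();W=cam('wrist',st)
f=lambda x,y:((x+.5)/8-.5+290,(y+.5)/8-.5+118)
g=lambda x,y:((x+.5)/5-.5+250,(y+.5)/5-.5+70)
print('disc',px2w(W,f(290,287),.030))
sc=[px2w(W,g(219,87),.03),px2w(W,g(707,267),.03),px2w(W,g(73,570),.03)]
print('screws mid',(sc[1]+sc[2])/2, 'diag',np.linalg.norm(sc[1]-sc[2]))
e=sc[0]-sc[2];print('housing yaw',np.arctan2(e[1],e[0]))
e=sc[0]-sc[1];print('yaw2',np.arctan2(-e[0],e[1]))
red=px2w(W,g(470,178),.03);print('red',red)
a=px2w(W,f(190,308),.048);b=px2w(W,f(328,230),.048)
t=a-b;print('flat ends',a,b,np.linalg.norm(t),'normal yaw',np.arctan2(-t[0],t[1]))
a=px2w(W,f(195,298),.0475);b=px2w(W,f(318,224),.0475);t=a-b;print('normal2',np.arctan2(-t[0],t[1]))
# circle arc
P=np.array([px2w(W,f(*p),.048)[:2] for p in ((186,330),(205,375),(240,408),(292,420),(340,408),(380,370),(395,320))])
A=np.c_[2*P,np.ones(len(P))];s=np.linalg.lstsq(A,(P**2).sum(1),rcond=None)[0];print('circ',s[:2],np.sqrt(s[2]+s[:2]@s[:2]))
# knob in hand
im=cv2.imread('pics/w3.png')[180:290,295:350];m=cv2.inRange(cv2.cvtColor(im,cv2.COLOR_BGR2HSV),(8,180,120),(28,255,255))
n,l,stt,cen=cv2.connectedComponentsWithStats(m)
for i in range(1,n):
    if stt[i,4]>10: print(stt[i]+[295,180,0,0,0],cen[i]+[295,180])
q=st['tool_rot'];M=R.from_quat([q[1],q[2],q[3],q[0]]).as_matrix();print(M)
```

```text
disc [ 0.58365755 -0.14903868  0.03      ]
screws mid [ 0.58294583 -0.14891161  0.03      ] diag 0.12184163196086684
housing yaw -0.2850290940851845
yaw2 -0.28358447595137865
red [ 0.62434673 -0.16145832  0.03      ]
flat ends [ 0.58383961 -0.13869518  0.048     ] [ 0.59239855 -0.1521297   0.048     ] 0.01592927133050021 normal yaw 0.5672430121908247
normal2 0.5938631482098907
circ [ 0.58342097 -0.14888323] 0.010596329884764262
[313 186  19  20 249] [321.61445783 197.15662651]
[318 232   9  42 371] [321.9245283  252.18867925]
[[-9.98596841e-01 -1.19838745e-03  5.29425391e-02]
 [-5.29435150e-02  7.97811802e-04 -9.98597190e-01]
 [ 1.15446816e-03 -9.99998964e-01 -8.60139189e-04]]
```

Run:
```python
from h import *
st=np.load('st3.npy',allow_pickle=True).item();W=cam('wrist',st);z0=st['tool_pos'][2]-.0306
print('tip',px2w(W,(321.6,185.7),z0+.009)-st['tool_pos'])
im=cv2.imread('pics/w3.png')[180:320,280:365]
cv2.imwrite('pics/w3k.png',cv2.resize(im,(364,600),interpolation=2))
for v in (231.5,274): print(v,px2w(W,(322,v),z0+.05)-st['tool_pos'])
```

```text
tip [ 0.02992997  0.0017635  -0.0216    ]
231.5 [0.01922787 0.00094171 0.0194    ]
274 [-0.00322266 -0.00024761  0.0194    ]
```

View pics/w3k.png

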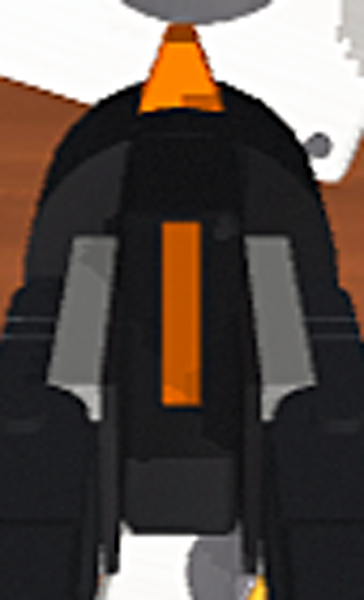

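Shaft axis at (0.5834, −0.1489), housing yaw −0.284, flat faces 0.58 (0.86 rad anticlockwise of red, within 0.6–1.4; flat width/diameter agree). Turn +5 units and hover just above.

```bash
python3 -m jog '{"offset":[[0.1,0,0],[0.1,0,0],[0.1,0,-0.1],[0.1,0,-0.2],[0.1,-0.02,-0.2],[0.1,0,-0.2],[0.1,0,-0.2],[0,0,-0.15],[0,0,0],[0,0,0],[0,0,0]],"angular":[[0,0,0.6],[0,0,0.6],[0,0,0.6],[0,0,0.6],[0,0,0.6],[0,0,0.6],[0,0,0.6],[0,0,0.6],[0,0,0.23],[0,0,0],[0,0,0]],"jaw":[5,5,5,5,5,5,5,5,5,5,5]}'
python3 - <<'E'
from h import *
st=manip.state();q=st['tool_rot'];M=R.from_quat([q[1],q[2],q[3],q[0]]).as_matrix();k=-M[:,2]
print(st['tool_pos'],'knob yaw',np.arctan2(-k[0],k[1]),st['contact_force'])
cv2.imwrite('pics/w4.png',manip.grab_frame('wrist'))
cv2.imwrite('pics/d4.png',cv2.resize(manip.grab_frame('side')[180:280,290:420],(780,600),interpolation=2))
E
```

```text
time: 6.4
tool_pos: [0.5843, -0.1492, 0.0875]
tool_rot: [-0.202, 0.202, -0.677, 0.678]
contact_force: [0.2, -0.8, -0.5]
gripper_width: 0.147
[ 0.58427127 -0.14915645  0.08753651] knob yaw 0.5788929684439805 [ 0.15799586 -0.758974   -0.51214795]
```

View pics/w4.png

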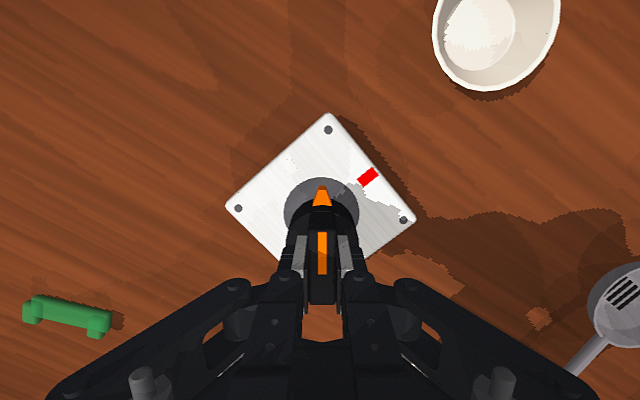

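View pics/d4.png

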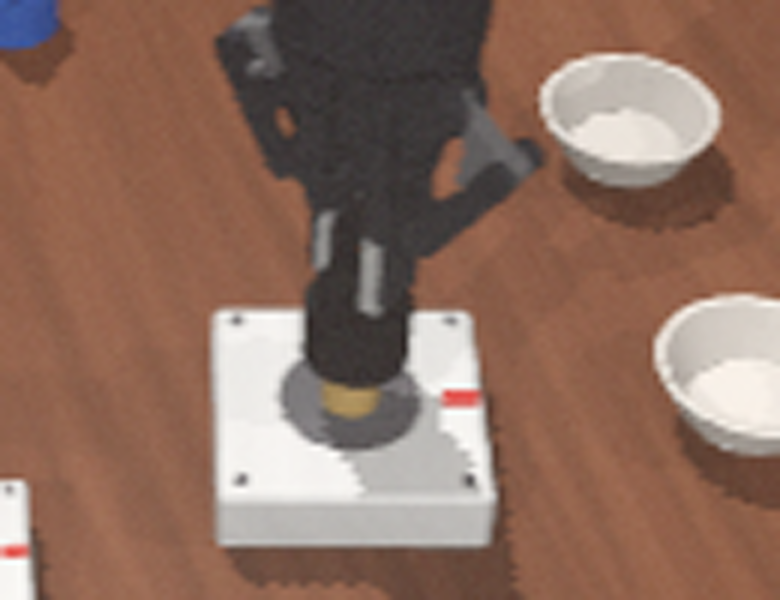

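Run:
```python
from h import *
D=cam('side')
for p in ((.5834,-.1489,.03),(.5834,-.1489,.048),(.5834,-.1489,.057),(.5834,-.1489,.081),(.5843,-.1492,.057),(.5843,-.1492,.081)):
    u=w2px(D,p);print(p,u,(u-[290,180])*6)
```

```text
(0.5834, -0.1489, 0.03) [347.6498781  245.36586799] [345.89926862 392.19520793]
(0.5834, -0.1489, 0.048) [348.06334496 239.85729733] [348.38006974 359.143784  ]
(0.5834, -0.1489, 0.057) [348.27389663 237.05214194] [349.64337979 342.31285162]
(0.5834, -0.1489, 0.081) [348.84825382 229.40004808] [353.08952294 296.40028847]
(0.5843, -0.1492, 0.057) [348.68954596 237.06520343] [352.13727577 342.39122056]
(0.5843, -0.1492, 0.081) [349.27084957 229.41321322] [355.6250974  296.47927932]
```

```bash
python3 -m jog '{"offset":[[-0.02,0,-0.06],[0,0,-0.06],[0,0,-0.06],[0,0,-0.06],[0,0,-0.06],[0,0,-0.04],[0,0,0],[0,0,0]],"angular":[[0,0,0],[0,0,0],[0,0,0],[0,0,0],[0,0,0],[0,0,0],[0,0,0],[0,0,0]],"jaw":[5,5,5,5,5,5,5,5]}'
```

```text
time: 7.3
tool_pos: [0.583, -0.1493, 0.0695]
tool_rot: [0.202, -0.202, 0.678, -0.678]
contact_force: [1.8, 1.1, -3.3]
gripper_width: 0.152
```

The knob has dropped over the shaft with little force. Continue to home.

```bash
python3 -m jog '{"offset":[[0,0,-0.06],[0,0,-0.06],[0,0,-0.04],[0,0,0],[0,0,0]],"angular":[[0,0,0],[0,0,0],[0,0,0],[0,0,0],[0,0,0]],"jaw":[5,5,5,5,5]}'
python3 -m jog '{"offset":[[0,0,-0.03],[0,0,0],[0,0,0]],"angular":[[0,0,0],[0,0,0],[0,0,0]],"jaw":[5,5,5]}'
python3 - <<'E'
from h import *
st=manip.state();q=st['tool_rot'];M=R.from_quat([q[1],q[2],q[3],q[0]]).as_matrix();k=-M[:,2]
print(st['tool_pos'],'knob yaw',np.arctan2(-k[0],k[1]),st['contact_force'])
cv2.imwrite('pics/d5.png',cv2.resize(manip.grab_frame('side')[180:280,290:420],(780,600),interpolation=2))
E
```

```text
time: 7.8
tool_pos: [0.5831, -0.1494, 0.0616]
tool_rot: [-0.202, 0.202, -0.678, 0.678]
contact_force: [2.2, 0.1, -2.7]
gripper_width: 0.142
time: 8.1
tool_pos: [0.5832, -0.1495, 0.0606]
tool_rot: [-0.202, 0.202, -0.678, 0.678]
contact_force: [2.0, -0.1, 1.8]
gripper_width: 0.145
[ 0.58320811 -0.14950073  0.06064904] knob yaw 0.5791035215650175 [ 1.963829   -0.12015864  1.84562655]
```

View pics/d5.png

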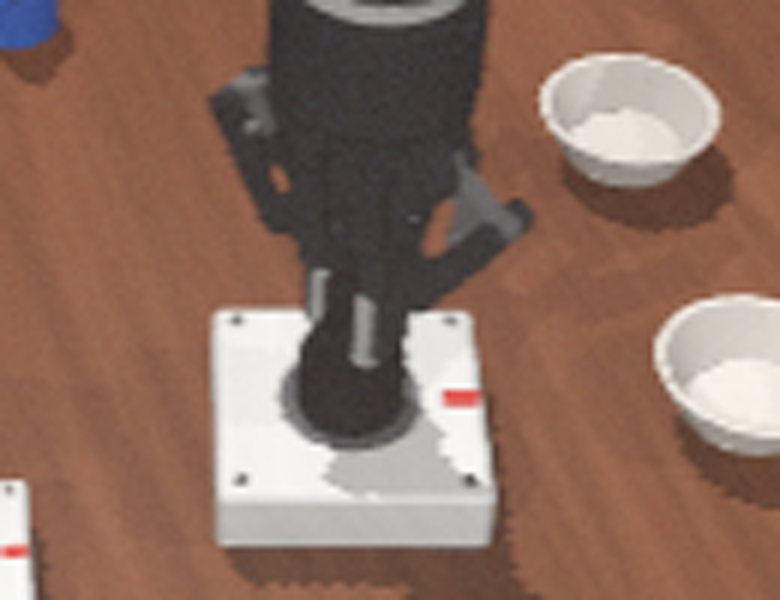

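```bash
python3 -m jog '{"offset":[[0,0,-0.03],[0,0,0],[0,0,0],[0,0,0]],"angular":[[0,0,0],[0,0,0],[0,0,0],[0,0,0]],"jaw":[5,5,5,5]}'
```

```text
time: 8.55
tool_pos: [0.5833, -0.1495, 0.0606]
tool_rot: [0.202, -0.202, 0.678, -0.678]
contact_force: [-2.1, 2.7, 9.0]
gripper_width: 0.147
```

Stopped at z 0.0606 (exactly the expected home height) with 9 N: fully seated. Now turn clockwise.

```bash
python3 -m jog '{"offset":[[0,0,0.02],[0,0,0],[0,0,0],[0,0,0],[0,0,0],[0,0,0],[0,0,0],[0,0,0],[0,0,0],[0,0,0],[0,0,0],[0,0,0]],"angular":[[0,0,0],[0,0,0],[0,0,-0.5],[0,0,-0.5],[0,0,-0.5],[0,0,-0.5],[0,0,-0.5],[0,0,-0.5],[0,0,-0.5],[0,0,-0.5],[0,0,0],[0,0,0]],"jaw":[5,5,5,5,5,5,5,5,5,5,5,5]}'
python3 - <<'E'
from h import *
st=manip.state();q=st['tool_rot'];M=R.from_quat([q[1],q[2],q[3],q[0]]).as_matrix();k=-M[:,2]
print(st['tool_pos'],'knob yaw',np.arctan2(-k[0],k[1]),st['contact_force'],st['ft_torque'])
cv2.imwrite('pics/w6.png',manip.grab_frame('wrist'))
E
```

```text
time: 9.75
tool_pos: [0.5847, -0.149, 0.0607]
tool_rot: [0.058, -0.055, 0.705, -0.705]
contact_force: [4.6, 3.5, 2.6]
gripper_width: 0.145
[ 0.58465337 -0.14896912  0.06066957] knob yaw 0.16014086306658848 [4.62994165 3.50489628 2.62261036] [ 0.74665284 -0.8754632   0.12186191]
```

View pics/w6.png

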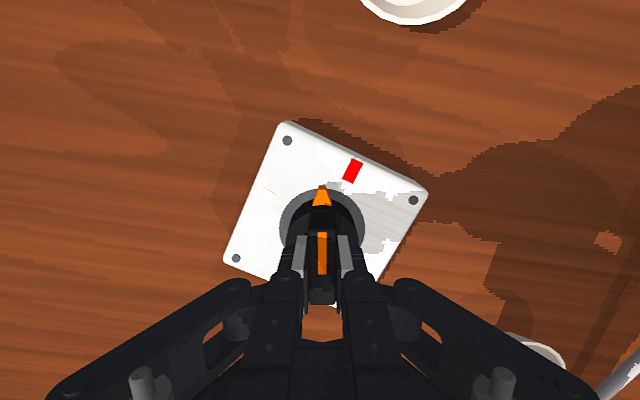

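Pointer at (321,195) still aligned with the tool, closer to red (353,170); torque ~0.12 N m, as expected. Continue.

```bash
python3 -m jog '{"offset":[[-0.01,0,0],[0,0,0],[0,0,0],[0,0,0],[0,0,0],[0,0,0],[0,0,0],[0,0,0],[0,0,0],[0,0,0],[0,0,0],[0,0,0]],"angular":[[0,0,-0.5],[0,0,-0.5],[0,0,-0.5],[0,0,-0.5],[0,0,-0.5],[0,0,-0.5],[0,0,-0.5],[0,0,-0.5],[0,0,-0.5],[0,0,-0.2],[0,0,0],[0,0,0]],"jaw":[5,5,5,5,5,5,5,5,5,5,5,5]}'
python3 - <<'E'
from h import *
st=manip.state();q=st['tool_rot'];M=R.from_quat([q[1],q[2],q[3],q[0]]).as_matrix();k=-M[:,2]
print(st['tool_pos'],'knob yaw',np.arctan2(-k[0],k[1]),st['contact_force'],st['ft_torque'])
cv2.imwrite('pics/w7.png',manip.grab_frame('wrist'))
E
```

```text
time: 11.0
tool_pos: [0.5845, -0.1495, 0.0607]
tool_rot: [-0.115, 0.119, 0.698, -0.697]
contact_force: [5.4, 2.7, 1.8]
gripper_width: 0.147
[ 0.58454044 -0.14953832  0.06074413] knob yaw -0.331895075888265 [5.41079985 2.74191505 1.79146952] [ 0.42649074 -1.0465255   0.06378249]
```

View pics/w7.png

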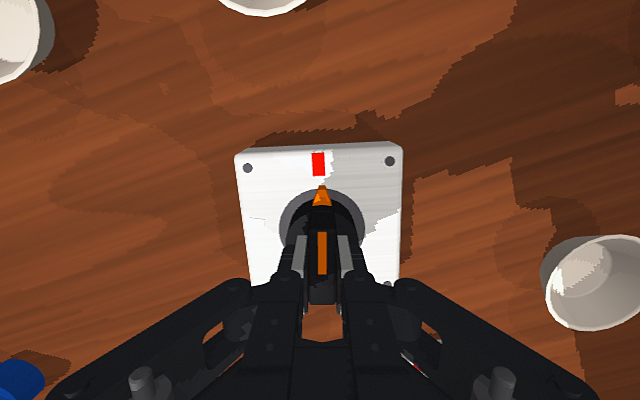

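Pointer (322,190) lines up with red mark (318,163), about 0.05 rad past. Release and lift.

```bash
python3 -m jog '{"offset":[[0,0,0],[0,0,0],[0,0,0],[0,0,0],[0,0,0],[0,0,0]],"angular":[[0,0,0],[0,0,0],[0,0,0],[0,0,0],[0,0,0],[0,0,0]],"jaw":[38,38,38,38,38,38]}'
python3 -m jog '{"offset":[[0,0,0.1],[0,0,0.2],[0,0,0.3],[0,0,0.4],[0,0,0.5],[-0.2,0,0.5],[-0.3,0,0.3],[0,0,0],[0,0,0],[0,0,0]],"angular":[[0,0,0],[0,0,0],[0,0,0],[0,0,0],[0,0,0],[0,0,0],[0,0,0],[0,0,0],[0,0,0],[0,0,0]],"jaw":[38,38,38,38,38,38,38,38,38,38]}'
python3 - <<'E'
from h import *
st=manip.state();np.save('st8.npy',st,allow_pickle=True);im=manip.grab_frame('wrist');cv2.imwrite('pics/w8.png',im)
print(st['tool_pos'])
cv2.imwrite('pics/d8.png',cv2.resize(manip.grab_frame('side')[180:280,290:420],(780,600),interpolation=2))
E
```

```text
time: 11.65
tool_pos: [0.5823, -0.1495, 0.0597]
tool_rot: [0.117, -0.117, -0.697, 0.697]
contact_force: [-0.2, -0.5, 0.1]
gripper_width: 0.444
time: 12.65
tool_pos: [0.5573, -0.1493, 0.1741]
tool_rot: [-0.117, 0.116, 0.698, -0.697]
contact_force: [-0.1, 0.3, -0.0]
gripper_width: 0.444
[ 0.55734767 -0.14930334  0.17409115]
```

View pics/w8.png

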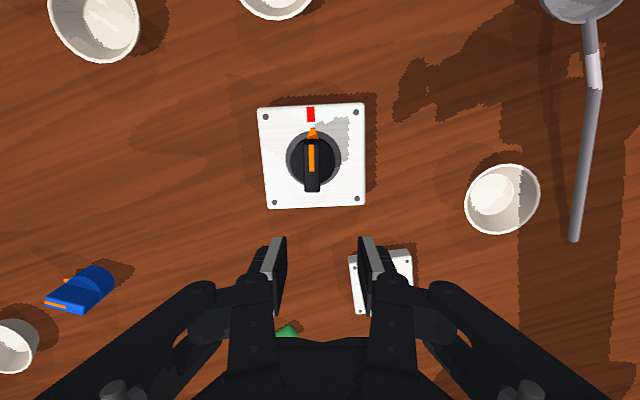

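View pics/d8.png

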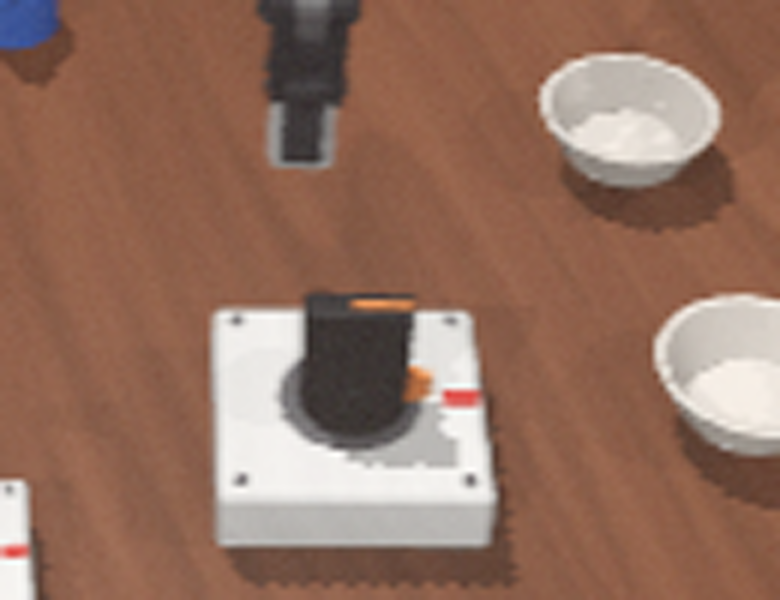

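Knob sits home on the disc, pointer (313,130) at red mark (310,114), gripper clear. Numeric check, then hand in.

Run:
```python
from h import *
st=np.load('st8.npy',allow_pickle=True).item();W=cam('wrist',st);im=cv2.imread('pics/w8.png')
hsv=cv2.cvtColor(im,cv2.COLOR_BGR2HSV);m=cv2.inRange(hsv,(8,180,150),(28,255,255));m[:115]=0;m[185:]=0;m[:,:290]=0;m[:,335:]=0
n,l,s,c=cv2.connectedComponentsWithStats(m)
for i in range(1,n): 
    if s[i,4]>8: print(s[i],c[i])
y=lambda p:R.from_euler('z',.284).apply(p-np.array([.5834,-.1489,0]))
i=[i for i in range(1,n) if s[i,4]>8][0]
print('pointer tip in housing',y(px2w(W,(c[i][0],s[i,1]),.039)))
r=cv2.inRange(hsv,(0,200,150),(5,255,255));r[:95]=0;r[130:]=0;v,u=np.where(r[:,290:330]);print('red',y(px2w(W,(u.mean()+290,v.mean()),.03)))
```

```text
[307 128  11  11  83] [312.04819277 133.77108434]
[308 145   6  27 136] [310.97794118 157.90441176]
pointer tip in housing [ 0.03029938 -0.00132849  0.039     ]
red [ 4.27589334e-02 -9.04465930e-05  3.00000000e-02]
```

Pointer tip is at (30.3, −1.3) mm in the housing frame at z 39 mm, well within ±6 mm.

```bash
python3 -c "
from plant import manip
print(manip.job_done())"
```

```text
the job is handed in; nothing more can be done
None
```

The black knob is fully home on the larger housing's D shaft and turned clockwise to the red mark. I let go, backed off and handed the job in at about 13 s; no verdict was reported.

- **Seating:** I lined the pointer up with the shaft's flat, which I measured at about 0.86 rad anticlockwise of the red mark. The knob went down 18 mm and stopped at the expected home height under 9 N.
- **Turning:** The wrist showed about 0.12 N m partway through the turn, close to the stated friction.
- **Final check:** In the wrist picture, the pointer tip is 30.3 mm out from the shaft and 1.3 mm to the side of the line to the red mark; the limit is 6 mm. The red mark measured where it should be. The side picture shows the knob seated on the housing with the gripper clear.
- **Other objects:** I kept clear of the dishes, ladles, strainer and chopstick rest, and felt no unexpected contact. I did not re-measure their positions.
- **Disagreements:** My first rough side-camera estimates were up to about 20 mm off the wrist camera, so I did not use them. Just above the shaft, the side picture suggested the knob was 1 to 1.6 mm off in x, so I shifted it by 1 mm before inserting.

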